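Bring the castle nut of the tumbler rest to its pin hole

ROBOT

A 6-joint arm with a two-finger parallel gripper is mounted at the origin on the work surface. World frame = base frame: x ahead of the robot, y to its left, z up, the work surface at z = 0. Lengths are in mm, angles in rad, forces in N, time in s.
With the tool pointing down it reaches from about 325 to 775 mm from the base axis. Payload 5.5 kg.
Tool frame: the origin (TCP) lies midway between the tips of the shut fingers; the grasp point (between the pads) lies manip.tcp_to_grasp behind it (manip.tcp_to_grasp is the distance from the TCP to the grasp point, in mm); z points along the fingers, y is the direction in which the jaws open and shut (so a half turn about z gives the same grasp; the last joint's range is limited). The gripper opens to 85 mm and grips with 20 to 120 N. Pads are 22 mm wide; open, the fingers measure 114 mm over their backs; the gripper's body (76 mm by 85 mm) begins 54 mm behind the grasp point. The pads swing forward as they close: fully open they stand 13 mm farther back than shut.
Start: joints at [-1.169, 0.091, 1.231, -0, 1.82, -0.057], TCP at [265.725, -537.965, 231.275] pointing down, gripper open.
Joint ranges: [-2.87, 2.87], [-0.86, 2.18], [0.17, 2.46], [-1.51, 4.65], [0.06, 2.69], [-2.65, 2.65]. Speed limits (rad/s): [2.57, 2.57, 3.01, 3.14, 3.14, 3.14].

INTERFACE

Orientations are given as a unit quaternion [w, x, y, z].
In Python, from cell import sense, camera, camera_model, order, spot_in, manip gives the robot as it stands. The module is installed in compiled form; this text tells all that it offers.
- The arm moves only by the tool carry_out, never from a script. Its argument "motion" is a list of rows, each an object of numbers: "grip": the opening in per cent of the stroke, from 0 (shut) to 100 (fully open); "x", "y", "z": the shift along the tool's x, y, z in units of 30 mm (1.0 is 30 mm); "wx", "wy", "wz": the turn, a rotation vector about the tool's x, y, z in units of 5 degrees (1.0 is 5 degrees). In form: [{"grip": .., "x": .., "y": .., "z": .., "wx": .., "wy": .., "wz": ..}, ...]. A call has 1 to 10 rows; each row shifts and turns the commanded pose from where the row before left it, along the tool's axes as they then stand; what a row does not reach is not made up. A row lasts 1/12 s, in which the tool goes at most 41.7 mm and 7.16 degrees, less where a joint would pass 70% of its speed; a pose out of reach is approached as far as the arm can. A call is refused whole if a number of a shift passes 1 or a number of a turn 1, either way. A call with a gripper value outside its range is refused whole. The fingers move at their own pace and stop on an object; "force" is the grip in N (left out, the last holds). Time passes only in rows, so rows that do not move let the fingers close. It gives the time, the measured TCP pose, the force and the opening at its end, in the units of the state.
- sense(): the state, without advancing time (a new reading comes with each control period).
- camera(name): name is "scene" or "top" or "wrist"; returns (picture, depth): 480x640x3 uint8, red, green, blue; 480x640 float32, mm along the optical axis (not along the pixel's ray), 0 where there is no reading.
- camera_model(name): a dict with "fx", "fy", "cx", "cy" (pixels), "cam_to_world" (4x4, takes a point from camera to world coordinates). Camera axes: x right, y down, z forward; pixel columns grow to the right and rows downward; lengths in mm; the calibration is good to about 2 mm. A picture is of the moment at which its call begins: read the wrist's pose just before it. camera_model takes no time and is no camera call; for the wrist camera it gives the pose at the moment of the call.
- order.job_done(): hands the job in, once; it reports no verdict.
Trained networks look in the newest picture that a camera, given by its name, has taken for a name from the list of things; names that differ only in an ending like _2 or _b are one class to them, and where a whole thing is asked for, a point or a joint stands for the part that bears it (a point fixed in the world has none). Each returns a list of dicts, best first, with "score" (0 to 1); they miss things now and then, are a little off and sometimes report something else, mostly with a low value. They report only what shows in the picture. A call takes as long as a camera call. They do not tell look-alikes from the thing itself.
- spot_in(camera, label): "centre" ([column, row] in pixels, amid what is visible of it).
The state is a dict: "clock": time; "qpos": joint angles; "joint_vel": joint speeds; "effort": joint torques, N m; "position": TCP position; "orientation": TCP orientation; "force": force on the tool from outside, world axes, zero at the start; "moment": the same for the moment, N m; "opening": opening from 0.0 (shut) to 1.0 (fully open).
Only numpy, scipy, OpenCV 4.12 (cv2) and the standard library are available. Lean on these libraries where they do the work, as an engineer would, in place of code of your own. Each camera call takes 0.05 s, during which the arm holds its last target.

TASK

One of the two swing-out tumbler rests on the bar has no split pin through its nut yet. Turn its brass castle nut clockwise, seen from above, to the next slot that lines up with the cross hole in the spindle, so that the hole is clear for the pin, and let go of it. Leave the rest that is already pinned alone, and do not knock the green tumbler that stands between the two.

Things in the scene. Friction and masses are not known exactly. Their poses are not given: they have to be found in the camera images.
- open_rest: Tumbler rest WITHOUT split pin, fixed to the bar. Grey foot 100 mm wide, 12 high; boss; steel arm along +x (30 wide, top at 48) to a saucer 76 mm wide centred 110 mm out, top 55. Vertical steel spindle 30 mm thick, top at 95, holds the brass castle nut. The 5 mm cross hole runs along this body's x at height 84; a red line on the spindle's end shows it. Origin: spindle axis at bar surface, z up.
- castle_nut (a joint): Turn of open_rest's brass nut about its spindle, rad, growing clockwise from above. Hexagon 46 mm over flats, 53 over corners, underside 51 and top 91 mm above the bar. Six slots 10.5 mm wide, 14 deep, open on top, one mid each flat. At 0 two slots (and flats) face along open_rest's x: lined up. Starts at -0.87 to -0.35, so 0 is the next slot. Stiff (0.15 N m), stays as left, does not rise.
- pinned_rest: The other rest, same shape and size, fixed; its nut is already locked by a steel split pin (about 80 mm overall, eye at the -x end) that sticks out of two slots along this body's x axis. Origin on its spindle's axis at the bar's surface, arm along +x, z up. To be left alone.
- tumbler: Loose open tumbler of thick green glass, 70 mm across the rim, 90 mm high, 5 mm wall, standing upright between the two rests. Origin: centre of its underside, z up. Two more such tumblers stand farther out to the sides.
There are look-alikes about, which are no part of the job. Leave any blue look-alike of the open_rest alone. What is shaped like the tumbler but orange is not meant.

How it is judged (in metres and radians):
At the end, for the whole second after the job is handed in: The castle nut of the unpinned rest stands still with the next slot clockwise from its start in line with the cross hole, within 10 degrees (0.175 rad), and the tumbler between the rests stands upright within 20 mm of where it was (value of joint castle_nut between -0.175 and 0.175 rad and velocity of joint castle_nut between -0.05 and 0.05 rad/s and angle between tumbler's own z axis and vertical below 0.1 rad and distance of tumbler from where it was at the start of the episode below 0.02 m); the robot touches nothing.
It fails at once if the pinned rest was pushed or gripped (more than 5 N) (contact force between any of the fingers, the arm and pinned_rest above 5 N).
It fails at once if the tumbler between the rests was knocked (moved more than 20 mm or tipped) (distance of tumbler from where it was at the start of the episode above 0.02 m or angle between tumbler's own z axis and vertical above 0.3 rad).
It also fails if it takes over 35 s, if anything falls off the work surface, if the arm or the gripper's body presses on something with over 40 N, if the wrist force passes 120 N, or if a joint passes its speed limit or range.

## Working session

There is one attempt and no reset: what is moved stays moved. The work goes in short steps, Python scripts to look and compute and a tool call to move; the robot and the scene stay as the last step left them, time stands still between calls to the robot, and variables do not carry over. Pictures are saved under pics/ and viewed, and the job is handed in when it is done.

Besides the shell and the picture viewer there is one more tool, called after "Call:" as name([rows], argument=value, ...), one row to a line, values as JSON. carry_out: Moves the arm, as the interface text tells. Its arguments: {"type":"object","properties":{"motion":{"type":"array","items":{"type":"object","properties":{"grip":{"type":"number"},"x":{"type":"number"},"y":{"type":"number"},"z":{"type":"number"},"wx":{"type":"number"},"wy":{"type":"number"},"wz":{"type":"number"}}}},"force":{"type":"number"}},"required":["motion"]}

```bash
mkdir -p pics; python3 - <<'E'
from cell import sense,camera,camera_model,spot_in,manip
import cv2,numpy as np
print(manip.tcp_to_grasp)
for n in ["top","scene"]:
    p,d=camera(n); cv2.imwrite(f"pics/{n}0.png",p[:,:,::-1]); np.save(f"{n}_d.npy",d)
    m=camera_model(n); print(n,m["fx"],m["cx"],np.round(m["cam_to_world"],3).tolist())
    for l in ["open_rest","castle_nut","pinned_rest","tumbler"]:
        print(l,[(np.round(r["centre"]).tolist(),round(r["score"],2)) for r in spot_in(n,l)])
s=sense();print(s)
E
```

```text
18.700000000000003
top 570.5163067798118 319.35720373068887 [[0.008, -0.994, 0.111, 395.187], [-1.0, -0.008, 0.0, -6.648], [0.001, -0.111, -0.994, 1084.892], [0.0, 0.0, 0.0, 1.0]]
open_rest [([422.0, 236.0], 0.76), ([201.0, 370.0], 0.68)]
castle_nut [([423.0, 249.0], 0.91), ([194.0, 383.0], 0.66)]
pinned_rest [([196.0, 238.0], 0.73)]
tumbler [([309.0, 114.0], 0.84), ([315.0, 182.0], 0.71)]
scene 521.9217443915347 313.54866593527004 [[0.451, 0.598, -0.663, 1046.546], [0.892, -0.318, 0.32, -263.93], [-0.02, -0.735, -0.677, 637.128], [0.0, 0.0, 0.0, 1.0]]
open_rest [([358.0, 159.0], 0.97), ([205.0, 316.0], 0.74)]
castle_nut [([194.0, 284.0], 0.95), ([352.0, 132.0], 0.77), ([207.0, 318.0], 0.33)]
pinned_rest [([429.0, 227.0], 0.94)]
tumbler [([356.0, 296.0], 0.87), ([413.0, 357.0], 0.7)]
{'clock': 0.5, 'qpos': array([-1.16869125e+00,  9.11149043e-02,  1.23073962e+00, -4.32670615e-06,
        1.81981409e+00, -5.67117511e-02]), 'joint_vel': array([-0.00115077, -0.00167833,  0.0006381 ,  0.00067873,  0.00046671,
        0.00029729]), 'effort': array([-1.00650406e-03, -4.57912588e+01, -4.17656457e+01, -1.84227110e-05,
        1.04952494e-03,  9.19018248e-07]), 'position': array([ 265.72266057, -537.94915322,  231.24389446]), 'orientation': array([-3.70577521e-05,  9.73801213e-01,  2.27400959e-01, -8.59244402e-06]), 'force': array([-0.35643012, -0.2065022 ,  0.45413248]), 'moment': array([ 0.02225286, -0.06795583,  0.04086967]), 'opening': 1.0002256280822759}
```

View pics/top0.png

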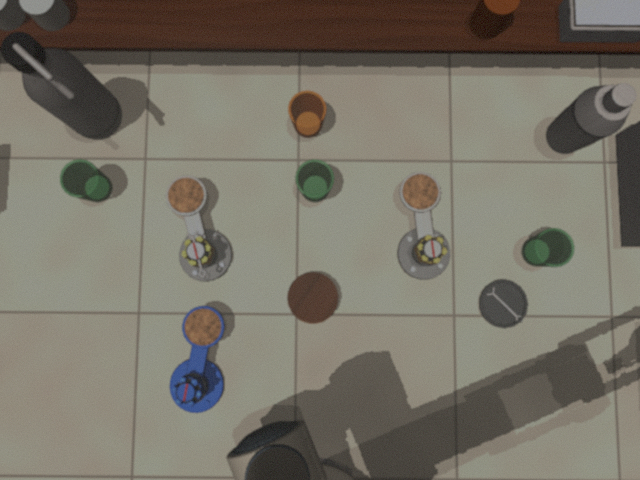

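View pics/scene0.png

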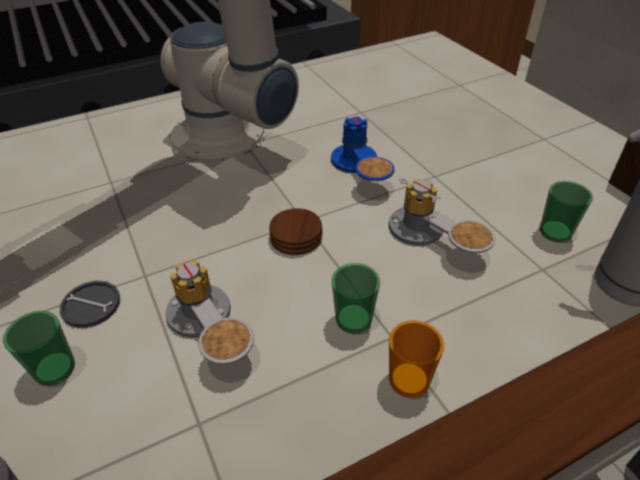

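Candidates in top: rest with nut at (431,249), rest with nut at (197,250), and a blue look-alike at (190,388), which is excluded. In the scene view the one at (420,195) seems to carry the pin. I'll confirm with an enlarged crop.

```bash
python3 - <<'E'
import cv2,numpy as np
t=cv2.imread("pics/top0.png");s=cv2.imread("pics/scene0.png")
c=lambda im,x,y,r:cv2.resize(im[y-r:y+r,x-r:x+r],(400,300) if 0 else (390,290),interpolation=cv2.INTER_CUBIC)
c=lambda im,x,y,r:cv2.resize(im[y-r*3//4:y+r*3//4,x-r:x+r],(400,300),interpolation=cv2.INTER_CUBIC)
o=np.vstack([np.hstack([c(t,427,246,36),c(t,200,250,36)]),np.hstack([c(s,194,287,44),c(s,420,203,44)])])
cv2.imwrite("pics/crop0.png",o)
E
```

```text
(no output)
```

View pics/crop0.png

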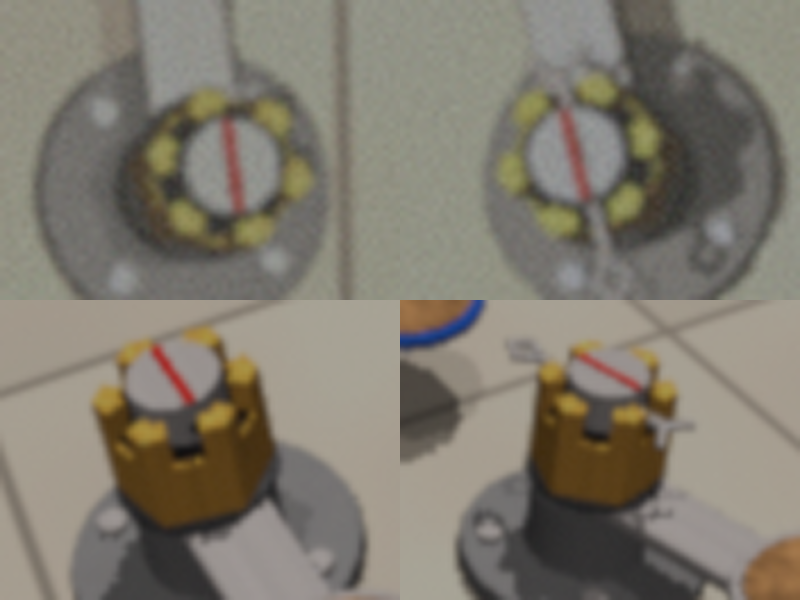

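The right-hand rest (top 197,250) has the split pin sticking out at both ends. The left one (top 431,249; scene 192,285) has no pin, so it is open_rest. Next I'll measure its position and the wrist camera's mounting.

```bash
cat > h.py <<'E'
import numpy as np,cv2
from scipy.spatial.transform import Rotation as R
from cell import sense,camera,camera_model,spot_in,manip
def ray(m,u,v):
    T=np.array(m["cam_to_world"]); d=np.array([(u-m["cx"])/m["fx"],(v-m["cy"])/m["fy"],1.]); return T[:3,3],T[:3,:3]@d
def atz(m,u,v,z):
    o,d=ray(m,u,v); return o+d*(z-o[2])/d[2]
def tool():
    s=sense(); q=s["orientation"]; return s["position"],R.from_quat([q[1],q[2],q[3],q[0]])
E
python3 - <<'E'
from h import *
m=camera_model("top"); d=np.load("top_d.npy")
print("depth z check")
for u,v in[(432,250),(431,252),(424,195),(407,262)]:
    o,r=ray(m,u,v);print(u,v,(o+r*d[v,u]).round(1))
print("spindle",atz(m,432,250,95),"saucer",atz(m,421,192,55),"tumbler rim",atz(m,314,180,90))
a=atz(m,431.2,241.5,95);b=atz(m,433,258.5,95);print("red",a,b)
p,r=tool();print(p,r.as_matrix().round(3))
w=camera_model("wrist");T=np.array(w["cam_to_world"]);print(w["fx"],w["cx"],w["cy"])
print("cam in tool",r.inv().apply(T[:3,3]-p),(r.inv().as_matrix()@T[:3,:3]).round(3))
E
```

```text
depth z check
432 250 [ 489.9 -202.8   96.3]
431 252 [ 486.8 -201.9   91.9]
424 195 [ 595.2 -198.    53.9]
407 262 [ 474.7 -171.9   13.3]
spindle [ 489.98029989 -203.07390159   95.        ] saucer [ 600.48755351 -192.3263318    55.        ] tumbler rim [613.62606634   3.72847097  90.        ]
red [ 504.87325645 -201.88514434   95.        ] [ 475.13927366 -204.6067697    95.        ]
[ 265.72266057 -537.94915322  231.24389446] [[ 0.897  0.443 -0.   ]
 [ 0.443 -0.897  0.   ]
 [ 0.    -0.    -1.   ]]
372.31871655858157 319.39600213219535 239.56586458547977
cam in tool [  66.08193303   -0.75092873 -142.13650598] [[-0.    -0.965 -0.261]
 [ 1.     0.    -0.002]
 [ 0.001 -0.261  0.965]]
```

Call:
carry_out([
  {"grip": 100,"x": 0.97,"y": -0.56},
  {"x": 0.97,"y": -0.56},
  {"x": 0.97,"y": -0.56},
  {"x": 0.97,"y": -0.56},
  {"x": 0.97,"y": -0.56},
  {"x": 0.97,"y": -0.56},
  {"x": 0.97,"y": -0.56},
  {"x": 0.97,"y": -0.56},
  {"x": 0.97,"y": -0.56},
  {"x": 0.97,"y": -0.56},
])

```text
schema error: expected keys grip, x, y, z, wx, wy, wz
```

Call:
carry_out([
  {"x": 0.97,"y": -0.56},
  {"x": 0.97,"y": -0.56},
  {},
  {},
])

```text
schema error: expected keys grip, x, y, z, wx, wy, wz
```

```bash
python3 - <<'E'
from h import *
p,r=tool();print(p,r.as_matrix().round(3),sense()["qpos"].round(3))
im,d=camera("wrist");cv2.imwrite("pics/w1.png",im[:,:,::-1]);np.save("w1_d.npy",d)
m=camera_model("wrist");np.savez("w1m.npz",**{k:np.array(v) for k,v in m.items()})
T=np.linalg.inv(np.array(m["cam_to_world"]));q=T[:3,:3]@[490,-203,95]+T[:3,3];print(q,q[:2]/q[2]*m["fx"]+[m["cx"],m["cy"]])
E
```

```text
[ 265.72266057 -537.94915322  231.24389446] [[ 0.897  0.443 -0.   ]
 [ 0.443 -0.897  0.   ]
 [ 0.    -0.    -1.   ]] [-1.169  0.091  1.231 -0.     1.82  -0.057]
[-199.93117813 -346.19741325  195.11213626] [ -62.11855186 -421.05822086]
```

View pics/w1.png

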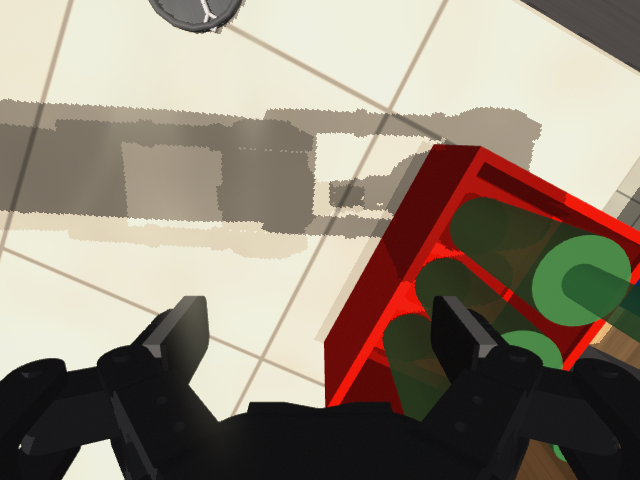

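The call was refused because every row needs all the keys. The wrist picture shows a red crate at right (480,300). My path goes up and left, away from it.

Call:
carry_out([
  {"grip": 100,"x": 0.97,"y": -0.56,"z": 0,"wx": 0,"wy": 0,"wz": 0},
  {"grip": 100,"x": 0.97,"y": -0.56,"z": 0,"wx": 0,"wy": 0,"wz": 0},
  {"grip": 100,"x": 0.97,"y": -0.56,"z": 0,"wx": 0,"wy": 0,"wz": 0},
  {"grip": 100,"x": 0.97,"y": -0.56,"z": 0,"wx": 0,"wy": 0,"wz": 0},
  {"grip": 100,"x": 0.97,"y": -0.56,"z": 0,"wx": 0,"wy": 0,"wz": 0},
  {"grip": 100,"x": 0.97,"y": -0.56,"z": 0,"wx": 0,"wy": 0,"wz": 0},
  {"grip": 100,"x": 0.97,"y": -0.56,"z": 0,"wx": 0,"wy": 0,"wz": 0},
  {"grip": 100,"x": 0.97,"y": -0.56,"z": 0,"wx": 0,"wy": 0,"wz": 0},
  {"grip": 100,"x": 0.97,"y": -0.56,"z": 0,"wx": 0,"wy": 0,"wz": 0},
  {"grip": 100,"x": 0.97,"y": -0.56,"z": 0,"wx": 0,"wy": 0,"wz": 0},
])

```text
clock: 1.38
position: [452.9, -257.0, 231.6]
orientation: [0.0, 0.974, 0.227, 0.0]
force: [-0.2, -0.4, -0.4]
opening: 1.0
```

Call:
carry_out([
  {"grip": 100,"x": 0.97,"y": -0.56,"z": 0,"wx": 0,"wy": 0,"wz": 0},
  {"grip": 100,"x": 0.97,"y": -0.56,"z": 0,"wx": 0,"wy": 0,"wz": 0},
  {"grip": 100,"x": 0,"y": 0,"z": 0,"wx": 0,"wy": 0,"wz": 0},
  {"grip": 100,"x": 0,"y": 0,"z": 0,"wx": 0,"wy": 0,"wz": 0},
])

```text
clock: 1.72
position: [490.2, -201.1, 231.3]
orientation: [0.0, 0.973, 0.229, -0.0]
force: [-0.7, -0.2, 0.4]
opening: 0.998
```

```bash
python3 - <<'E'
from h import *
p,r=tool();print(p,r.as_matrix().round(3),sense()["qpos"].round(3))
im,d=camera("wrist");cv2.imwrite("pics/w2.png",im[:,:,::-1]);np.save("w2_d.npy",d)
m=camera_model("wrist");np.savez("w2m.npz",**{k:np.array(v) for k,v in m.items()})
T=np.linalg.inv(np.array(m["cam_to_world"]));q=T[:3,:3]@[490,-203,95]+T[:3,3];print(q,q[:2]/q[2]*m["fx"]+[m["cx"],m["cy"]])
E
```

```text
[ 490.2000165  -201.13070459  231.2847376 ] [[ 0.895  0.446 -0.   ]
 [ 0.446 -0.895 -0.   ]
 [-0.     0.    -1.   ]] [-0.454 -0.098  1.419 -0.     1.82   0.655]
[  2.00418489  -8.91003814 286.01087582] [322.00497826 227.96709599]
```

View pics/w2.png

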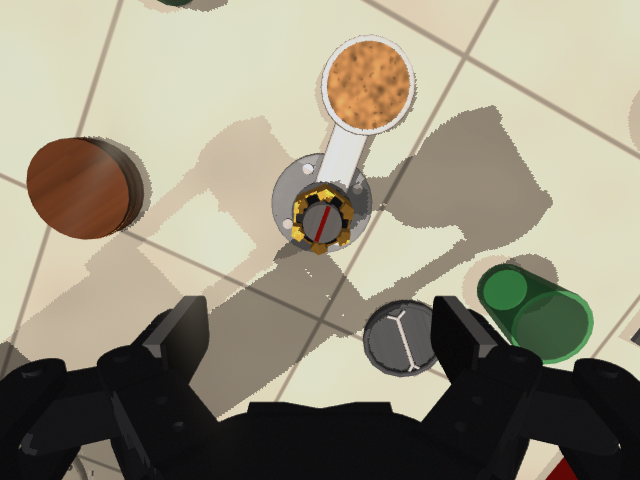

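The nut shows at (322,222), with the red line and crown visible and the arm running up and to the right. To read the angles I'll rectify the nut-top plane.

```bash
cat > rect.py <<'E'
from h import *
import sys
def rect(tag,z=91,c=(490,-203),s=8,half=36):
    im=cv2.imread(f"pics/{tag}.png"); m=dict(np.load(f"{tag}m.npz"))
    T=np.linalg.inv(m["cam_to_world"]); n=2*half*s
    # output: right = -y world, up = +x world
    pts=[(0,0),(n,0),(n,n),(0,n)]; src=[]
    for a,b in pts:
        w=[c[0]+half-b/s,c[1]+half-a/s,z]; q=T[:3,:3]@w+T[:3,3]; src.append([m["fx"]*q[0]/q[2]+m["cx"],m["fy"]*q[1]/q[2]+m["cy"]])
    H=cv2.getPerspectiveTransform(np.float32(src),np.float32(pts))
    return cv2.warpPerspective(im,H,(n,n),flags=cv2.INTER_CUBIC)
def w(u,v,c=(490,-203),s=8,half=36): return np.array([c[0]+half-v/s,c[1]+half-u/s])
E
python3 - <<'E'
from rect import *
o=rect("w2"); 
for k in range(0,576,80): cv2.putText(o,str(k),(k,10),0,.35,(0,0,255),1);cv2.putText(o,str(k),(0,k+10),0,.35,(0,0,255),1)
cv2.imwrite("pics/r2.png",o)
im=rect("w2",z=95)
r=(im[...,2].astype(int)>90)&(im[...,1]<60)&(im[...,0]<60)
ys,xs=np.nonzero(r);print(len(xs));pts=np.array([w(a,b) for a,b in zip(xs,ys)])
print(pts.mean(0)); _,_,V=np.linalg.svd(pts-pts.mean(0),full_matrices=False);print("red yaw",np.degrees(np.arctan2(V[0,1],V[0,0])))
E
```

```text
6747
[ 492.82879428 -201.48012079]
red yaw -173.11745690014763
```

View pics/r2.png

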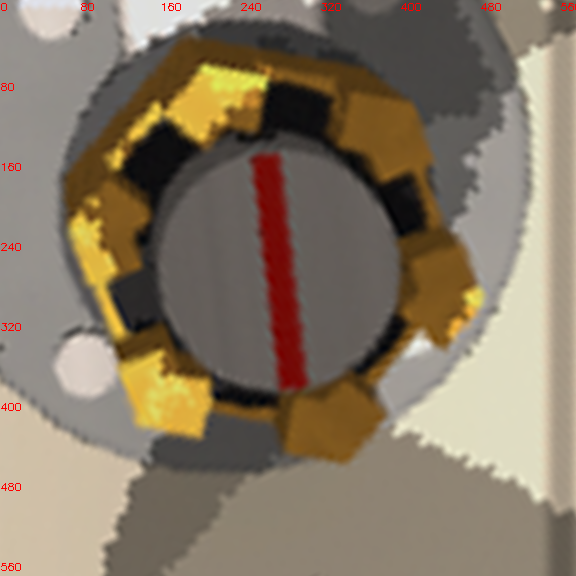

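```bash
python3 - <<'E'
from rect import *
d=np.load("w2_d.npy");m=dict(np.load("w2m.npz"));T=m["cam_to_world"]
v,u=np.mgrid[150:290,250:400];z=d[150:290,250:400]
P=np.stack([(u-m["cx"])/m["fx"]*z,(v-m["cy"])/m["fy"]*z,z],-1).reshape(-1,3)@T[:3,:3].T+T[:3,3]
P=P[z.ravel()>0]; r=np.hypot(P[:,0]-492,P[:,1]+202)
S=P[(P[:,2]>93.2)&(r<25)];print(len(S),np.median(S[:,2]),cv2.minEnclosingCircle(np.float32(S[:,:2])),S[:,:2].mean(0))
N=P[(P[:,2]>88.8)&(P[:,2]<93)&(r>15)&(r<30)];print("crown",len(N),np.median(N[:,2]),cv2.minEnclosingCircle(np.float32(N[:,:2])))
(c0,c1),_=cv2.minEnclosingCircle(np.float32(S[:,:2]))
th=np.arctan2(N[:,1]-c1,N[:,0]-c0);f=np.angle(np.exp(6j*th).mean())/6
print("merlon yaw mod60",np.degrees(f)%60,"flat cw mod 60",(-np.degrees(f)+30)%60)
print("saucer",(q:=atz(m,368,85,55)),np.degrees(np.arctan2(q[1]-c1,q[0]-c0)),np.hypot(q[1]-c1,q[0]-c0))
E
```

```text
1156 94.68253190945691 ((493.0187072753906, -201.51351928710938), 15.091346740722656) [ 493.17452731 -201.33429272]
crown 896 90.56676926920355 ((493.0328674316406, -201.3956298828125), 26.201766967773438)
merlon yaw mod60 19.661369230769754 flat cw mod 60 10.338630769230246
saucer [ 602.56566844 -188.13407632   55.        ] 6.963294058249014 110.36098130266424
```

Both measurements agree: spindle (493.0, -201.5), body yaw 6.96° (red line 6.9°, saucer 7.0°). Flats lie 10.3° cw of +x, so the nut is at about -42.7° (-0.745 rad). I'll align to the flats at cw 70.3° by turning +6.8°, then descend.

Call:
carry_out([
  {"grip": 100,"x": 0.08,"y": 0.05,"z": 0,"wx": 0,"wy": 0,"wz": 0.68},
  {"grip": 100,"x": 0,"y": 0,"z": 0.5,"wx": 0,"wy": 0,"wz": 0.68},
  {"grip": 100,"x": 0,"y": 0,"z": 1,"wx": 0,"wy": 0,"wz": 0},
  {"grip": 100,"x": 0,"y": 0,"z": 1,"wx": 0,"wy": 0,"wz": 0},
  {"grip": 100,"x": 0,"y": 0,"z": 1,"wx": 0,"wy": 0,"wz": 0},
  {"grip": 100,"x": 0,"y": 0,"z": 0,"wx": 0,"wy": 0,"wz": 0},
  {"grip": 100,"x": 0,"y": 0,"z": 0,"wx": 0,"wy": 0,"wz": 0},
])

```text
clock: 2.35
position: [490.8, -203.5, 124.9]
orientation: [-0.001, 0.986, 0.168, -0.002]
force: [-0.5, -1.1, 1.2]
opening: 0.996
```

```bash
python3 - <<'E'
from h import *
p,r=tool();M=r.as_matrix();print(p,"y cw",np.degrees(np.arctan2(-M[1,1],M[0,1])),r.inv().apply(np.array([493.0,-201.5,50])-p)/30)
im,d=camera("wrist");cv2.imwrite("pics/w3.png",im[:,:,::-1])
E
```

```text
[ 490.77872685 -203.50212053  124.93558858] y cw 70.61948288620371 [ 0.09935785 -0.03186132  2.49766259]
```

View pics/w3.png

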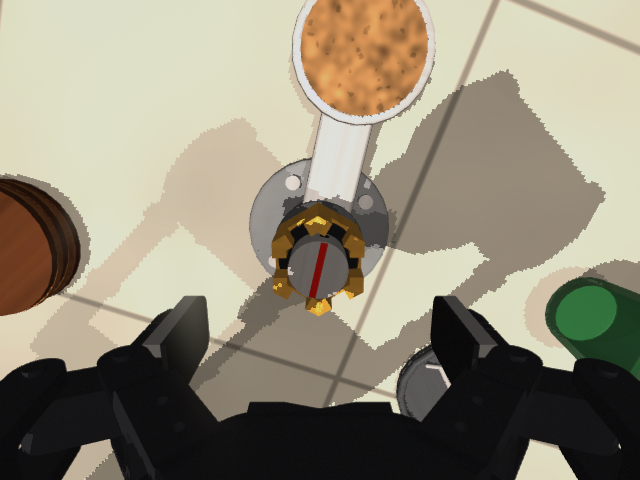

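The nut sits laterally centred between the fingers, with two flats facing the pads. I'll correct 3 mm along tool x and descend.

Call:
carry_out([
  {"grip": 100,"x": 0.1,"y": -0.03,"z": 0.5,"wx": 0,"wy": 0,"wz": 0},
  {"grip": 100,"x": 0,"y": 0,"z": 0.7,"wx": 0,"wy": 0,"wz": 0},
  {"grip": 100,"x": 0,"y": 0,"z": 0.7,"wx": 0,"wy": 0,"wz": 0},
  {"grip": 100,"x": 0,"y": 0,"z": 0.6,"wx": 0,"wy": 0,"wz": 0},
  {"grip": 100,"x": 0,"y": 0,"z": 0,"wx": 0,"wy": 0,"wz": 0},
  {"grip": 100,"x": 0,"y": 0,"z": 0,"wx": 0,"wy": 0,"wz": 0},
])

```text
clock: 2.9
position: [495.5, -201.7, 53.2]
orientation: [0.001, 0.986, 0.169, 0.001]
force: [0.0, -0.3, 0.5]
opening: 0.999
```

```bash
python3 - <<'E'
from h import *
p,r=tool();M=r.as_matrix();print(p,"y cw",np.degrees(np.arctan2(-M[1,1],M[0,1])),r.inv().apply(np.array([493.0,-201.5,50])-p)/30,sense()["force"])
im,d=camera("wrist");cv2.imwrite("pics/w4.png",im[:,:,::-1])
E
```

```text
[ 495.47966274 -201.66094248   53.21837289] y cw 70.54016944403742 [-0.07627298 -0.03273197  0.10714735] [ 0.03412114 -0.3335628   0.53077493]
```

View pics/w4.png

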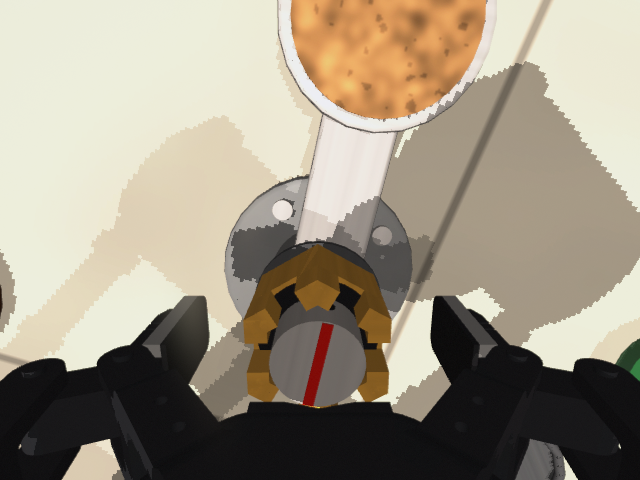

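The fingers straddle the nut (pads at cols 208 and 432, nut centre about 318). A small correction, then close.

Call:
carry_out([
  {"grip": 100,"x": -0.07,"y": -0.03,"z": 0.07,"wx": 0,"wy": 0,"wz": 0},
  {"grip": 60,"x": 0,"y": 0,"z": 0,"wx": 0,"wy": 0,"wz": 0},
  {"grip": 40,"x": 0,"y": 0,"z": 0,"wx": 0,"wy": 0,"wz": 0},
  {"grip": 40,"x": 0,"y": 0,"z": 0,"wx": 0,"wy": 0,"wz": 0},
  {"grip": 40,"x": 0,"y": 0,"z": 0,"wx": 0,"wy": 0,"wz": 0},
  {"grip": 40,"x": 0,"y": 0,"z": 0,"wx": 0,"wy": 0,"wz": 0},
  {"grip": 40,"x": 0,"y": 0,"z": 0,"wx": 0,"wy": 0,"wz": 0},
], force=40)

```text
clock: 3.53
position: [493.2, -201.7, 50.3]
orientation: [0.001, 0.986, 0.169, 0.001]
force: [1.0, -4.7, 4.4]
opening: 0.535
```

```bash
python3 - <<'E'
from h import *
p,r=tool();M=r.as_matrix();s=sense();print(p,"y cw",np.degrees(np.arctan2(-M[1,1],M[0,1])),r.inv().apply(np.array([493.0,-201.5,50])-p)/30,s["force"],s["moment"],s["opening"]*85)
E
```

```text
[ 493.15986803 -201.72630676   50.26001259] y cw 70.52616669589715 [-0.00251823 -0.00890927  0.00864318] [ 1.03785957 -4.66972133  4.44966663] [-5.63468732e-01 -2.92869832e-04  1.22938112e-01] 45.48039970803421
```

Gripped at 45.5 mm, which matches the 46 mm flats, and well centred. Turn clockwise 42.5°.

Call:
carry_out([
  {"grip": 40,"x": 0,"y": 0,"z": 0,"wx": 0,"wy": 0,"wz": 0.5},
  {"grip": 40,"x": 0,"y": 0,"z": 0,"wx": 0,"wy": 0,"wz": 0.5},
  {"grip": 40,"x": 0,"y": 0,"z": 0,"wx": 0,"wy": 0,"wz": 0.5},
  {"grip": 40,"x": 0,"y": 0,"z": 0,"wx": 0,"wy": 0,"wz": 0},
])

```text
clock: 3.87
position: [493.2, -201.6, 50.3]
orientation: [0.001, 0.995, 0.103, 0.001]
force: [-0.0, -3.6, 6.0]
opening: 0.533
```

Call:
carry_out([
  {"grip": 40,"x": 0,"y": 0,"z": 0,"wx": 0,"wy": 0,"wz": 0.8},
  {"grip": 40,"x": 0,"y": 0,"z": 0,"wx": 0,"wy": 0,"wz": 0.8},
  {"grip": 40,"x": 0,"y": 0,"z": 0,"wx": 0,"wy": 0,"wz": 0.8},
  {"grip": 40,"x": 0,"y": 0,"z": 0,"wx": 0,"wy": 0,"wz": 0.8},
  {"grip": 40,"x": 0,"y": 0,"z": 0,"wx": 0,"wy": 0,"wz": 0.8},
  {"grip": 40,"x": 0,"y": 0,"z": 0,"wx": 0,"wy": 0,"wz": 0.8},
  {"grip": 40,"x": 0,"y": 0,"z": 0,"wx": 0,"wy": 0,"wz": 0.8},
  {"grip": 40,"x": 0,"y": 0,"z": 0,"wx": 0,"wy": 0,"wz": 0.8},
  {"grip": 40,"x": 0,"y": 0,"z": 0,"wx": 0,"wy": 0,"wz": 0.6},
  {"grip": 40,"x": 0,"y": 0,"z": 0,"wx": 0,"wy": 0,"wz": 0},
])

```text
clock: 4.7
position: [493.2, -201.2, 50.2]
orientation: [0.0, 0.98, -0.2, 0.001]
force: [0.1, -1.5, 6.1]
opening: 0.531
```

```bash
python3 - <<'E'
from h import *
p,r=tool();M=r.as_matrix();s=sense();print(p,"y cw",np.degrees(np.arctan2(-M[1,1],M[0,1])),r.inv().apply(np.array([493.0,-201.5,50])-p)/30,s["force"],s["moment"],s["opening"]*85)
im,d=camera("wrist");cv2.imwrite("pics/w5.png",im[:,:,::-1])
E
```

```text
[ 493.16224401 -201.16583356   50.24791599] y cw 113.11108469281795 [-0.00061729  0.0123655   0.00826605] [ 0.07179693 -1.52840404  6.13575967] [-0.43837666  0.06655616 -0.16443601] 45.138976943539404
```

View pics/w5.png

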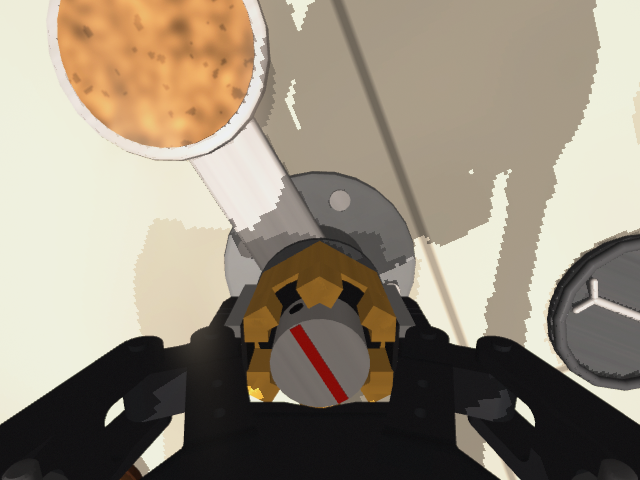

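The nut turned with the jaws (cw 113.1°, target 113.05°). The red line points at the slot at (297,303), and the cross hole shows through it. Release and rise.

Call:
carry_out([
  {"grip": 100,"x": 0,"y": 0,"z": 0,"wx": 0,"wy": 0,"wz": 0},
  {"grip": 100,"x": 0,"y": 0,"z": 0,"wx": 0,"wy": 0,"wz": 0},
  {"grip": 100,"x": 0,"y": 0,"z": 0,"wx": 0,"wy": 0,"wz": 0},
  {"grip": 100,"x": 0,"y": 0,"z": 0,"wx": 0,"wy": 0,"wz": 0},
  {"grip": 100,"x": 0,"y": 0,"z": 0,"wx": 0,"wy": 0,"wz": 0},
  {"grip": 100,"x": 0,"y": 0,"z": 0,"wx": 0,"wy": 0,"wz": 0},
])

```text
clock: 5.25
position: [492.5, -200.7, 48.9]
orientation: [-0.0, 0.98, -0.199, -0.0]
force: [-0.5, 0.6, -0.1]
opening: 1.004
```

Call:
carry_out([
  {"grip": 100,"x": 0,"y": 0,"z": -0.5,"wx": 0,"wy": 0,"wz": 0},
  {"grip": 100,"x": 0,"y": 0,"z": -1,"wx": 0,"wy": 0,"wz": 0},
  {"grip": 100,"x": 0,"y": 0,"z": -1,"wx": 0,"wy": 0,"wz": 0},
  {"grip": 100,"x": 0,"y": 0,"z": -1,"wx": 0,"wy": 0,"wz": 0},
  {"grip": 100,"x": 0,"y": 0,"z": -1,"wx": 0,"wy": 0,"wz": 0},
  {"grip": 100,"x": 0,"y": 0,"z": -1,"wx": 0,"wy": 0,"wz": 0},
  {"grip": 100,"x": 0,"y": 0,"z": 0,"wx": 0,"wy": 0,"wz": 0},
  {"grip": 100,"x": 0,"y": 0,"z": 0,"wx": 0,"wy": 0,"wz": 0},
])

```text
clock: 5.92
position: [493.5, -201.2, 216.8]
orientation: [0.001, 0.98, -0.199, 0.002]
force: [-0.3, -0.3, -0.4]
opening: 1.006
```

```bash
python3 - <<'E'
from rect import *
p,r=tool();s=sense();print(p,s["force"],s["opening"])
im,d=camera("wrist");cv2.imwrite("pics/w6.png",im[:,:,::-1]);m=camera_model("wrist");m={k:np.array(v) for k,v in m.items()};np.savez("w6m.npz",**m)
T=m["cam_to_world"]
v,u=np.mgrid[100:330,220:420];z=d[100:330,220:420]
P=np.stack([(u-m["cx"])/m["fx"]*z,(v-m["cy"])/m["fy"]*z,z],-1).reshape(-1,3)@T[:3,:3].T+T[:3,3]
P=P[z.ravel()>0]; rr=np.hypot(P[:,0]-492,P[:,1]+202)
S=P[(P[:,2]>93.2)&(rr<25)];(c0,c1),rad=cv2.minEnclosingCircle(np.float32(S[:,:2]));print(c0,c1,rad)
N=P[(P[:,2]>88.8)&(P[:,2]<93)&(rr>15)&(rr<30)]
th=np.arctan2(N[:,1]-c1,N[:,0]-c0);f=np.angle(np.exp(6j*th).mean())/6
print("flat cw mod 60",(-np.degrees(f)+30)%60,"want 53.05")
t,_=camera("top");cv2.imwrite("pics/top6.png",t[:,:,::-1]);cv2.imwrite("pics/r6.png",np.hstack([rect("w6")[:,:,:],np.zeros((576,0,3),np.uint8)]))
print([(x["centre"],x["score"]) for x in spot_in("top","tumbler")])
a=cv2.imread("pics/top0.png")[140:230,270:360];b=cv2.imread("pics/top6.png")[140:230,270:360];cv2.imwrite("pics/tum.png",cv2.resize(np.hstack([a,b]),(800,400)))
E
```

```text
[ 493.47960404 -201.20802559  216.81731192] [-0.27630632 -0.25827713 -0.42211949] 1.0059200526221383
492.57073974609375 -200.23825073242188 14.850397109985352
flat cw mod 60 52.21848464322513 want 53.05
[([308.3, 113.4], 0.71), ([314.5, 181.1], 0.59)]
```

View pics/r6.png

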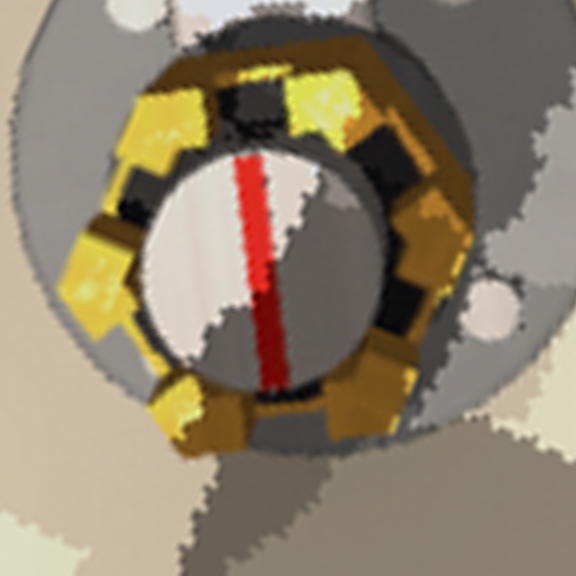

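View pics/tum.png

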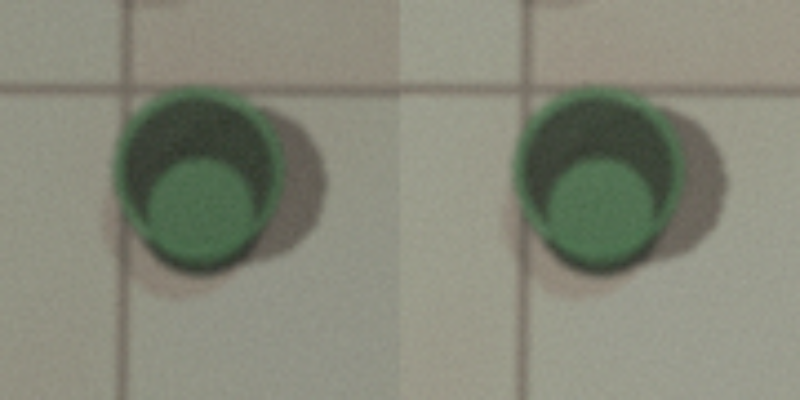

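The red line runs from the slot at (250,105) to the opposite slot at (280,405). The measured nut angle is about 1° from lined up. The tumbler looks the same before and after, and the robot is clear of everything, so I'm handing in.

```bash
python3 -c "
from cell import order,sense
print(order.job_done(),sense()['clock'],sense()['force'])"
```

```text
the job is handed in; nothing more can be done
the job is handed in; nothing more can be done
```

I turned the castle nut on the rest without a split pin clockwise by about 42.6°, to the next slot, then let go and lifted clear. I handed the job in about 6 s into the 35 s allowed, and the interface gave no verdict.

- **Nut:** in the last wrist picture the flats stood at 52.2°, against 53.05° for lined up, so about 0.9° off with 10° allowed. The red line runs from slot to slot. The angle read from the jaws was within 0.1°.
- **Tumbler and pinned rest:** the tumbler stands unchanged in the top pictures from before and after. The gripper was never near the pinned rest.
- **Robot:** at the end the gripper was open, about 120 mm above the spindle, with the wrist force near zero.
- **Disagreements and failed calls:**
  - The top camera put the spindle about 3 mm from the wrist camera's position. I used the wrist value, and the grip came out centred.
  - Moves landed up to about 3 mm off, and I corrected this before gripping.
  - My first two move calls were refused because each row needs every key, so nothing moved.
  - After I handed in, the state reading came back only as "the job is handed in", so I have no reading from after that.

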